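# Hold a spring clip gaping over the wide print

## Robot

A 6-joint arm with a two-finger parallel gripper is mounted at the origin on the work surface. World frame = base frame: x ahead of the robot, y to its left, z up, the work surface at z = 0. Lengths are in m, angles in degrees, forces in N, time in s.
With the tool pointing down it reaches from about 0.25 to 0.725 m from the base axis. Payload 9.7 kg.
Tool frame: the origin (TCP) lies midway between the tips of the shut fingers; the grasp point (between the pads) lies 19 mm behind it; z points along the fingers, y is the line along which they close (so a half turn about z gives the same grasp; the last joint's range is limited). The gripper opens to 85 mm and grips with 20 to 120 N. Pads are 22 mm wide; open, the fingers measure 114 mm over their backs; the gripper's body (76 mm by 85 mm) begins 54 mm behind the grasp point. The pads swing forward as they close: fully open they stand 13 mm farther back than shut.
Start: joints at [63.197, 4.979, 10.078, 95.1, 0, 90], TCP at [0.248, 0.491, 0.231] pointing down, gripper open.
Joint ranges: [-179.16, 179.16], [-48.56, 103.87], [-65.8, 70.77], [-126.05, 130.52], [-82.76, 87.17], [-180, 180]. Speed limits (degrees/s): [127.2, 127.2, 147.25, 180, 180, 180].

## Interface

Orientations are given as [roll, pitch, yaw] about the fixed x, y, z axes, in that order (R = Rz(yaw) Ry(pitch) Rx(roll)).
In Python, from workcell import bot gives the robot as it stands.
- The arm moves only by the shell command python3 -m crank 'ROWS' [FORCE]. ROWS is JSON, a list of rows, each an object with "gripper": the finger opening in mm, from 0 to 85.4; "travel": the shift along the tool's x, y, z in mm, a list of three; "twist": the turn, a rotation vector about the tool's x, y, z in rad, a list of three. In form: [{"gripper": gripper, "travel": [tx, ty, tz], "twist": [rx, ry, rz]}, ...]. A call has 1 to 12 rows; each row shifts and turns the commanded pose from where the row before left it, along the tool's axes as they then stand; what a row does not reach is not made up. A row lasts 1/8 s, in which the tool goes at most 62.5 mm and 10.7 degrees, less where a joint would pass 70% of its speed; a pose out of reach is approached as far as the arm can. A call is refused whole if a number of a shift passes 62.5 or a number of a turn 0.188, either way. A call with a gripper value outside its range is refused whole. The fingers move at their own pace and stop on an object; FORCE is the grip in N (left out, the last holds). Time passes only in rows, so rows that do not move let the fingers close. It gives the time, the measured TCP pose, the force, the opening and the grip force at its end, in the units of the state.
- bot.get_obs(): the state, without advancing time (a new reading comes with each control period).
- bot.camera(name): name is "scene" or "top" or "wrist"; returns the picture (400x640x3 uint8, red, green, blue); there is no depth.
- bot.calibration(name): a dict with "vfov" (degrees; the focal length in pixels is half the picture's height over the tangent of half this angle, whatever the lens; pixels are square), "cx", "cy" (the principal point, pixels), "camera_from_world" (4x4, takes a point from world to camera coordinates). Camera axes: x right, y down, z forward; pixel columns grow to the right and rows downward; lengths in m; the calibration is good to about 2 mm. A picture is of the moment at which its call begins: read the wrist's pose just before it. calibration takes no time and is no camera call; for the wrist camera it gives the pose at the moment of the call.
- bot.job_done(): hands the job in; it is judged then, once.
The state is a dict: "time": time; "q": joint angles; "qd": joint speeds; "joint_efforts": joint torques, N m; "ee_pos": TCP position; "tcp_rot": TCP orientation; "wrist_force": force on the tool from outside, world axes, zero at the start; "torque": the same for the moment, N m; "opening": finger opening in m; "grasp_force": force on a finger pad.
Only numpy, scipy, OpenCV 4.12 (cv2) and the standard library are available. Lean on these libraries where they do the work, as an engineer would, in place of code of your own. Each camera call takes 0.05 s, during which the arm holds its last target. There are 200 camera calls.

## Task

Squeeze the brass spring clip open, take it off the small print that it is biting, and carry it to the widest of the prints, so that I can slip a caption card into it. Finish while still holding it there: squeezed wide open over about the middle of the top edge, with the edge well inside the gaping jaws, one jaw either side of the board and the clip not touching it. Do not shove or knock over the prints or the other things on the table.

Things in the scene. Friction and masses are not known exactly. Their poses are not given: they have to be found in the camera images.
- clip_grip (a point): Midway between the two tails of the brass spring clip (clothes-peg kind, 70 g), 34 mm above its hinge, 14 mm below the tail ends, 72 mm above the jaw tips. The clip starts upright astride the small print's top edge, tails up, jaws down. x: the way it opens and is squeezed; y: along the hinge (clip 30 mm wide); z up. The frame belongs to the +x half, which leans by half the opening.
- clip: The whole clip, 86 mm tall; origin on the hinge at mid-width, axes as clip_grip. Its tails are flat plates in a V, at the start 47 mm over their outer faces at the top ends and 23 mm at the hinge; squeezed to the stop the faces are parallel, about 22 mm apart. A spring barrel, 10 mm thick, at the hinge limits how far a board can enter.
- clip_jaw (a joint): Opening angle between the clip's halves, rad: 0 when biting a 3 mm board (the start), 0.5 squeezed fully open, at a stop, where the jaw tips gape about 21 mm. Squeezing the tails takes about 5 N at first and 13 N at the stop; the spring shuts the clip when released.
- tip_a (a point): Inner edge of the jaw tip on the clip's +x side, 38 mm below the hinge, at mid-width.
- tip_b (a point): Inner edge of the jaw tip on the clip's -x side, 38 mm below the hinge, at mid-width.
- small_print_edge (a point): The small print, which bears the clip at the start. A stiff 3 mm board stands upright in a marble block (80 x 130 mm, 30 mm high; 0.9 kg, loose on the table). The board is 90 mm wide and its top edge is 115 mm above the table. This point is the middle of the board's top edge; its x is the board's normal (horizontal), its y runs along the top edge, z up.
- wide_print_edge (a point): The wide print, where the clip is to be held. A stiff 3 mm board stands upright in a marble block (80 x 130 mm, 30 mm high; 0.9 kg, loose on the table). The board is 165 mm wide and its top edge is 130 mm above the table. This point is the middle of the board's top edge; its x is the board's normal (horizontal), its y runs along the top edge, z up.
- tall_print_edge (a point): The tall print, a bystander. A stiff 3 mm board stands upright in a marble block (80 x 130 mm, 30 mm high; 0.9 kg, loose on the table). The board is 95 mm wide and its top edge is 165 mm above the table. This point is the middle of the board's top edge; its x is the board's normal (horizontal), its y runs along the top edge, z up.
- wide_print: The wide print with its marble block; origin under the block's centre, axes as at its edge point.
- pebble: A grey pebble, 60 mm across, 18 mm high; origin under its centre. Bystander, to be left alone.
- candle: A jar candle, 60 mm across, 65 mm high; origin under its centre. Bystander, to be left alone.
- dish: A white dish, 90 mm across, 25 mm high; origin under its centre. Bystander, to be left alone.
- tin: A flat round steel tin, 60 mm across, 30 mm high; origin under its centre. Bystander, to be left alone.
There are look-alikes about, which are no part of the job. What is shaped like the wide_print but green is not meant. Of the things shaped like the clip, the brass one is meant.

How it is judged (in metres and radians):
On the way, in this order (a step that is already met when the one before it is completed fails the run):
1. the clip is squeezed open while still astride the small print (value of joint clip_jaw above 0.25 rad and contact force between the fingers and clip above 2 N and z of each of tip_a, tip_b in the frame of small_print_edge below -0.002 m and y of tip_a in the frame of small_print_edge between -0.06 and 0.06 m and y of tip_b in the frame of small_print_edge between -0.06 and 0.06 m), for 0.1 s.
2. the clip is off the small print and carried by the gripper (horizontal distance between clip and small_print_edge above 0.08 m and height (world z) of clip above 0.135 m and contact force between the fingers and clip above 2 N), for 0.1 s.
At the end, for the whole second after the job is handed in: Fingers squeeze the clip (over 4 N), jaw angle over 0.3; tips one each side of the wide board (2 mm from mid-plane), 8 mm or more below its top edge, within 30 mm of its middle; clip still (under 0.02 m/s), hinge over 130 mm up, under 0.5 N on the print, which is upright (0.05 rad) (value of joint clip_jaw above 0.3 rad and contact force between the fingers and clip above 4 N and ((x of tip_a in the frame of wide_print_edge above 0.002 m and x of tip_b in the frame of wide_print_edge below -0.002 m) or (x of tip_b in the frame of wide_print_edge above 0.002 m and x of tip_a in the frame of wide_print_edge below -0.002 m)) and z of each of tip_a, tip_b in the frame of wide_print_edge below -0.008 m and y of tip_a in the frame of wide_print_edge between -0.03 and 0.03 m and y of tip_b in the frame of wide_print_edge between -0.03 and 0.03 m and contact force between clip and wide_print below 0.5 N and height (world z) of clip above 0.13 m and angle between wide_print_edge's own z axis and vertical below 0.05 rad and linear speed of clip below 0.02 m/s); the arm keeps its last pose, push and grip.
It fails at once if a print is shoved by over 20 mm or knocked over (distance of any of small_print_edge, wide_print_edge, tall_print_edge from where it was at the start of the episode above 0.02 m).
It fails at once if the clip is dropped (height (world z) of clip below 0.09 m).
It fails at once if a bystander is moved by over 20 mm (distance of any of pebble, candle, dish, tin from where it was at the start of the episode above 0.02 m).
It also fails if it takes over 32 s, if anything falls off the work surface, if the arm or the gripper's body presses on something with over 40 N, if the wrist force passes 120 N, or if a joint passes its speed limit or range.

## Working session

There is one attempt and no reset: what is moved stays moved. The work goes in short steps, Python scripts to look and compute and a shell command to move; the robot and the scene stay as the last step left them, time stands still between calls to the robot, and variables do not carry over. Pictures are saved under pics/ and viewed, at most 10 in all, crops included, and the job is handed in when it is done.

```bash
mkdir -p pics; cat > h.py <<'E'
import numpy as np,cv2,json
from workcell import bot
def snap(n,f):
    c=bot.calibration(n); im=bot.camera(n)
    cv2.imwrite(f'pics/{f}.png',im[:,:,::-1])
    json.dump({k:np.array(v).tolist() for k,v in c.items()},open(f'pics/{f}.json','w')); return im
def cal(f):
    c=json.load(open(f'pics/{f}.json')); fo=200/np.tan(np.radians(c['vfov']/2))
    return c,fo,np.array(c['camera_from_world'])
def ray(f,u,v):
    c,fo,T=cal(f); d=np.array([(u-c['cx'])/fo,(v-c['cy'])/fo,1.]); R=T[:3,:3]
    return -R.T@T[:3,3],R.T@d
def atz(f,u,v,z):
    o,d=ray(f,u,v); return o+d*(z-o[2])/d[2]
def tri(obs):
    A=np.zeros((3,3));b=np.zeros(3)
    for f,u,v in obs:
        o,d=ray(f,u,v);d=d/np.linalg.norm(d);P=np.eye(3)-np.outer(d,d);A+=P;b+=P@o
    p=np.linalg.solve(A,b)
    return p,[np.round(proj(f,p)-[u,v],1) for f,u,v in obs]
def proj(f,p):
    c,fo,T=cal(f);q=T[:3,:3]@p+T[:3,3];return np.array([c['cx']+fo*q[0]/q[2],c['cy']+fo*q[1]/q[2]])
def crop(f,x0,y0,x1,y1,k,out):
    im=cv2.imread(f'pics/{f}.png')[y0:y1,x0:x1];cv2.imwrite(f'pics/{out}.png',cv2.resize(im,None,fx=k,fy=k,interpolation=cv2.INTER_CUBIC))
E
python3 - <<'E'
from h import *
print(bot.get_obs())
a=snap('top','t0');b=snap('scene','s0')
w=snap('wrist','w0')
print(cal('t0'),cal('s0'))
E
```

```text
{'time': 0.0, 'q': array([6.31995993e+01, 5.01149278e+00, 1.00357911e+01, 9.50992634e+01,
       1.16675263e-03, 8.99998391e+01]), 'qd': array([ 0.02102913,  0.02808464, -0.00215478, -0.09321329,  0.02488058,
       -0.00950815]), 'joint_efforts': array([-1.12496982e-03, -5.20382595e+01,  4.64809692e+01,  1.61105470e-02,
       -7.74341129e-05,  8.77762972e-06]), 'ee_pos': array([0.24788233, 0.49072796, 0.23059127]), 'tcp_rot': array([-1.79925035e+02, -1.16696217e-03,  1.53199759e+02]), 'wrist_force': array([-0.35968004,  0.06076503,  0.54184074]), 'torque': array([ 0.01429117, -0.02609201,  0.01661495]), 'grasp_force': 0.0, 'opening': 0.0857299429486627}
({'vfov': 52.12028098505071, 'cx': 317.66151586101256, 'cy': 195.08198197465646, 'camera_from_world': [[-0.004627054259312309, -0.9997248830393878, -0.022994534149735544, 0.11008147303721565], [-0.9958206273248189, 0.006703999597135371, -0.09108421698519073, 0.49184938417377017], [0.0912133135199302, 0.02247697980787413, -0.995577679950405, 1.1529352893314802], [0.0, 0.0, 0.0, 1.0]]}, np.float64(408.97069191247516), array([[-0.00462
[... 189 characters left out ...]
0.        ,  0.        ,  1.        ]])) ({'vfov': 45.93609288820888, 'cx': 321.0242825798422, 'cy': 202.19814421873235, 'camera_from_world': [[0.09398454532499098, 0.9954417085331424, -0.016208335900796844, -0.14461267279398243], [0.8037845662839677, -0.08547557616613538, -0.5887480759057826, -0.3200517131130838], [-0.5874498074250674, 0.0423052099827614, -0.8081540651166498, 1.465030343696318], [0.0, 0.0, 0.0, 1.0]]}, np.float64(471.9020190154458), array([[ 0.09398455,  0.99544171, -0.01620834, -0.14461267],
       [ 0.80378457, -0.08547558, -0.58874808, -0.32005171],
       [-0.58744981,  0.04230521, -0.80815407,  1.46503034],
       [ 0.        ,  0.        ,  0.        ,  1.        ]]))
```

View pics/t0.png

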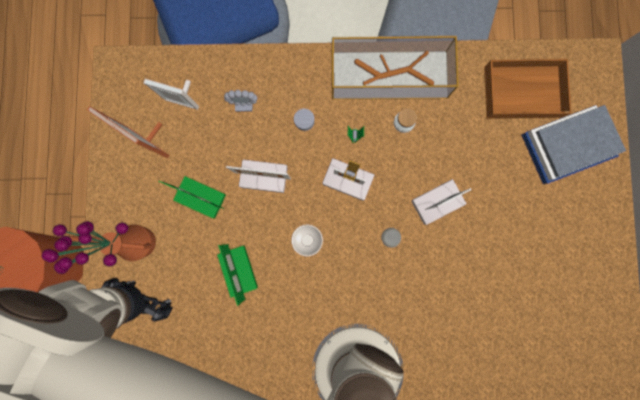

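View pics/s0.png

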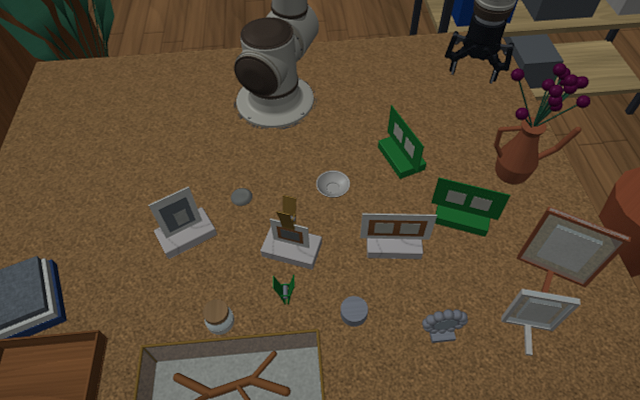

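The top picture shows the arm's base at bottom centre, with image left being +y.

- **Clip candidates:** the brass clip is at top (351,172) / scene (288,212). The green clip lying at top (356,133) / scene (284,288) is a look-alike.
- **Wide print candidates:** the white-based one is at top (262,175) / scene (397,228). The green ones at top (198,195) and (237,273) are look-alikes.
- **Choice:** the brass clip on the small print, and the white-based wide print. The tall print is at top (442,200).

I'll check this in one close crop.

```bash
python3 - <<'E'
from h import *
a=cv2.imread('pics/t0.png')[145:210,220:385];b=cv2.imread('pics/s0.png')[185:270,255:445]
f=lambda i,k:cv2.resize(i,None,fx=k,fy=k,interpolation=cv2.INTER_CUBIC)
A=f(a,4);B=f(b,4);W=760
im=np.zeros((A.shape[0]+B.shape[0],W,3),np.uint8);im[:A.shape[0],:A.shape[1]]=A;im[A.shape[0]:,:B.shape[1]]=B
cv2.imwrite('pics/c0.png',im);print(im.shape,A.shape)
E
```

```text
(600, 760, 3) (260, 660, 3)
```

View pics/c0.png

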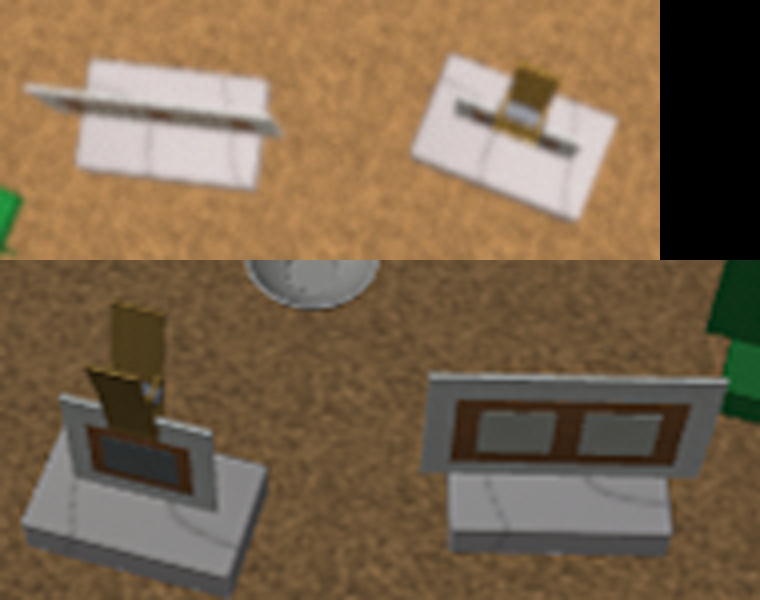

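The crop confirms both choices: the brass clip bites the small print, and the white-framed wide print has the marble base. The tall print is far off to the side. Next I'll triangulate corners from this crop.

```bash
python3 - <<'E'
from h import *
T=lambda x,y:('t0',220+x/4,145+y/4)
S=lambda x,y:('s0',255+x/4,185+(y-260)/4)
P={}
for n,a,b in [('small +y',T(457,103),S(214,434)),('small -y',T(577,152),S(62,396)),('wide +y',T(27,90),S(727,380)),('wide -y',T(280,130),S(430,375)),
 ('tailfar +y',T(517,67),S(137,381)),('tailfar -y',T(558,79),S(90,369)),('tailnear +y',T(495,128),S(166,314)),('tailnear -y',T(540,142),S(112,304))]:
    p,r=tri([a,b]);P[n]=p;print(n,p.round(4),r)
for n in('small','wide'):
    d=P[n+' +y']-P[n+' -y'];m=(P[n+' +y']+P[n+' -y'])/2
    print(n,m,np.linalg.norm(d),'edge yaw',np.degrees(np.arctan2(d[1],d[0])))
print('tail mid',sum(P[k] for k in P if 'tail' in k)/4)
E
```

```text
small +y [0.5514 0.0634 0.0991] [array([-1.1, -0. ]), array([-1.3,  0.1])]
small -y [ 0.5173 -0.019   0.1   ] [array([-0.4,  0. ]), array([-0.4,  0. ])]
wide +y [0.5597 0.3508 0.1203] [array([-1.2, -0.2]), array([-1.4,  0.2])]
wide -y [0.5327 0.1852 0.1115] [array([-2.3, -0.2]), array([-2.7,  0.2])]
tailfar +y [0.5626 0.0257 0.1739] [array([-0.8, -0. ]), array([-0.9,  0. ])]
tailfar -y [0.5543 0.0009 0.1768] [array([-1.,  0.]), array([-1.2,  0. ])]
tailnear +y [0.5235 0.042  0.1782] [array([-1.5, -0. ]), array([-1.7,  0.1])]
tailnear -y [0.5143 0.0137 0.1791] [array([-1.4, -0. ]), array([-1.6,  0. ])]
small [0.53435722 0.0222189  0.09955458] 0.08923245627746255 edge yaw 67.47907629485876
wide [0.54620822 0.26798619 0.11589418] 0.16802649542513398 edge yaw 80.7523389056818
tail mid [0.53865218 0.02058922 0.17700169]
```

```bash
python3 -m crank '[{"gripper":85,"travel":[-47,-29,-6],"twist":[0,0,0]},{"gripper":85,"travel":[-47,-29,-6],"twist":[0,0,0]},{"gripper":85,"travel":[-47,-29,-6],"twist":[0,0,0]},{"gripper":85,"travel":[-47,-29,-6],"twist":[0,0,0]},{"gripper":85,"travel":[-47,-29,-6],"twist":[0,0,0]},{"gripper":85,"travel":[-47,-29,-6],"twist":[0,0,0]},{"gripper":85,"travel":[-47,-29,-6],"twist":[0,0,0]},{"gripper":85,"travel":[-47,-29,-6],"twist":[0,0,0]},{"gripper":85,"travel":[-47,-29,-6],"twist":[0,0,0]},{"gripper":85,"travel":[-47,-29,-6],"twist":[0,0,0]}]' 25
python3 -m crank '[{"gripper":85,"travel":[0,0,0],"twist":[0,0,0.183]},{"gripper":85,"travel":[0,0,0],"twist":[0,0,0.183]},{"gripper":85,"travel":[0,0,0],"twist":[0,0,0.183]},{"gripper":85,"travel":[0,0,0],"twist":[0,0,0.183]},{"gripper":85,"travel":[0,0,0],"twist":[0,0,0.183]},{"gripper":85,"travel":[0,0,0],"twist":[0,0,0.183]},{"gripper":85,"travel":[0,0,0],"twist":[0,0,0.183]},{"gripper":85,"travel":[0,0,0],"twist":[0,0,0.183]},{"gripper":85,"travel":[0,0,0],"twist":[0,0,0]},{"gripper":85,"travel":[0,0,0],"twist":[0,0,0]}]'
python3 - <<'E'
from h import *
o=bot.get_obs();print(o['q'],o['ee_pos'],o['tcp_rot'],o['time']);snap('wrist','w1')
print(ray('w1',320,200))
E
```

```text
time: 1.4
ee_pos: [0.5374, 0.0184, 0.2913]
tcp_rot: [180.0, -0.0, 153.2]
wrist_force: [0.6, 1.0, -0.1]
opening: 0.085
grasp_force: 0.0
time: 2.65
ee_pos: [0.5367, 0.0201, 0.2912]
tcp_rot: [-180.0, 0.0, 69.5]
wrist_force: [-0.2, -0.1, 0.3]
opening: 0.0853
grasp_force: 0.0
[2.14725909e+00 5.03984449e+00 1.69034208e+01 1.01879046e+02
 2.07811606e-04 1.12598342e+02] [0.53670893 0.02012456 0.29116073] [-1.79985639e+02  5.75253064e-03  6.95489173e+01] 2.65
(array([0.56390409, 0.09060406, 0.43503968]), array([-0.09637125, -0.2890117 , -0.95256689]))
```

View pics/w1.png

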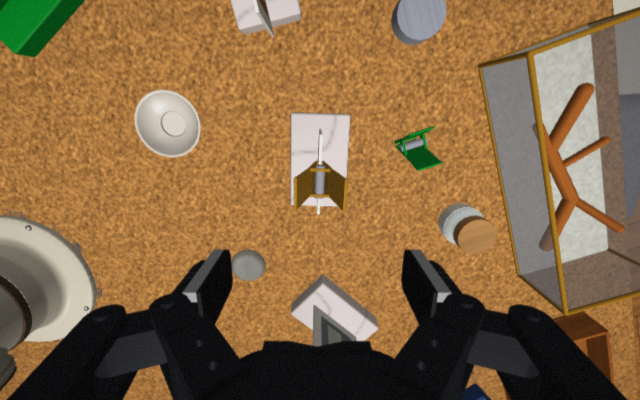

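The wrist picture shows the brass clip at (320,185) with its tails at columns 295–345. The small board is a near-vertical line at column 320, rows 130–213, so the yaw is well aligned. I'll take an enlarged crop.

```bash
python3 -c "
from h import *
crop('w1',275,110,365,220,5,'c1')"
```

```text
(no output)
```

View pics/c1.png

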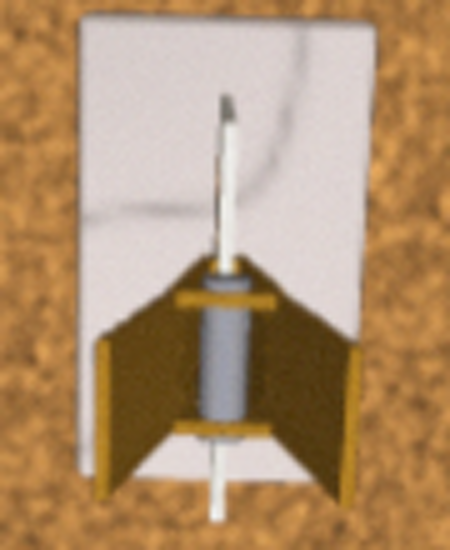

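```bash
python3 - <<'E'
from h import *
T=lambda x,y:('t0',220+x/4,145+y/4)
S=lambda x,y:('s0',255+x/4,185+(y-260)/4)
W=lambda x,y:('w1',275+x/5,110+y/5)
P={}
for n,*o in [('small +y',T(457,103),S(214,434),W(229,120)),('small -y',T(577,152),S(62,396),W(217,520)),
 ('tailfar +y',T(517,67),S(137,381),W(356,345)),('tailfar -y',T(558,79),S(90,369),W(346,505)),('tailnear +y',T(495,128),S(166,314),W(100,340)),('tailnear -y',T(540,142),S(112,304),W(100,498))]:
    p,r=tri(o);P[n]=p;p2,_=tri([o[1],o[2]]);print(n,p.round(4),p2.round(4),*r)
c,f,_=cal('w1');print(f)
o=bot.get_obs();R=cv2.Rodrigues(np.zeros(3))[0]
for z in(.18,.19,.2):
    a=[atz(*W(*q),z) for q in[(356,345),(346,505),(100,340),(100,498)]]
    d=(a[0]+a[1]-a[2]-a[3])/2;print(z,np.mean(a,0),'yaw',np.degrees(np.arctan2(d[1],d[0])),'span',np.linalg.norm(d),'width',np.linalg.norm(a[0]-a[1]),np.linalg.norm(a[2]-a[3]))
for z in(.11,.115):
    e=[atz(*W(*q),z) for q in[(229,120),(217,520)]];d=e[0]-e[1];print(z,np.mean(e,0),np.linalg.norm(d),np.degrees(np.arctan2(d[1],d[0])))
E
```

```text
small +y [0.5541 0.0628 0.1018] [0.5583 0.0642 0.1101] [-0.9 -1.2] [-1.6  0.4] [-3.5  0. ]
small -y [ 0.52   -0.0207  0.1053] [ 0.525  -0.0194  0.1139] [ 0.4 -1.3] [-1.4 -0.2] [-3.4 -2.6]
tailfar +y [0.5645 0.0248 0.1769] [0.5674 0.026  0.182 ] [-0.4 -1. ] [-1.4  0. ] [-3.2 -1.4]
tailfar -y [ 0.5551 -0.0006  0.1804] [0.557  0.0006 0.1837] [-0.3 -0.6] [-2.1 -0.6] [-1.6 -3.6]
tailnear +y [0.5239 0.0414 0.179 ] [0.5256 0.0433 0.1825] [-1.2 -0.2] [-2.  0.] [-0.9 -1.2]
tailnear -y [0.514  0.0134 0.1797] [0.5147 0.0152 0.1813] [-1.2  0.1] [-1.8 -0.2] [ 0.4 -1.1]
294.0028027177829
0.18 [0.5399516  0.01794529 0.18      ] yaw -21.93895416275911 span 0.045460954349701745 width 0.030292202336597306 0.029834477172260187
0.19 [0.54089076 0.02079421 0.19      ] yaw -21.938954162759128 span 0.043678449191992964 width 0.029104457651609274 0.028664679701049682
0.2 [0.54182993 0.02364313 0.2       ] yaw -21.93895416275917 span 0.04189594403428413 width 0.02791671296662125 0.02749488222983914
0.11 [0.54058355 0.01928585 0.11      ] 0.09250317970538338 67.9807680398916
0.115 [0.54094228 0.02038292 0.115     ] 0.09108022759152762 67.98076803989159
```

```bash
python3 -m crank '[{"gripper":85,"travel":[0,3.8,0],"twist":[0,0,0.027]},{"gripper":85,"travel":[0,0,35],"twist":[0,0,0]},{"gripper":85,"travel":[0,0,35],"twist":[0,0,0]},{"gripper":85,"travel":[0,0,35],"twist":[0,0,0]},{"gripper":85,"travel":[0,0,25],"twist":[0,0,0]},{"gripper":85,"travel":[0,0,11],"twist":[0,0,0]},{"gripper":85,"travel":[0,0,0],"twist":[0,0,0]},{"gripper":50,"travel":[0,0,0],"twist":[0,0,0]},{"gripper":50,"travel":[0,0,0],"twist":[0,0,0]},{"gripper":50,"travel":[0,0,0],"twist":[0,0,0]},{"gripper":50,"travel":[0,0,0],"twist":[0,0,0]},{"gripper":50,"travel":[0,0,0],"twist":[0,0,0]}]' 25
python3 - <<'E'
from h import *
snap('wrist','w2');snap('scene','s2');snap('top','t2')
a=cv2.imread('pics/w2.png');b=cv2.resize(cv2.imread('pics/s2.png')[150:275,230:350],None,fx=2.5,fy=2.5,interpolation=cv2.INTER_CUBIC)
a=cv2.resize(a[:,120:520],None,fx=1.2,fy=1.2);im=np.zeros((480,780,3),np.uint8);im[:,:480]=a;im[:b.shape[0],480:]=b;cv2.imwrite('pics/c2.png',im)
E
```

```text
time: 4.2
ee_pos: [0.5403, 0.0188, 0.1503]
tcp_rot: [180.0, -0.0, 67.8]
wrist_force: [0.2, 0.1, -0.1]
opening: 0.0497
grasp_force: 0.0
```

View pics/c2.png

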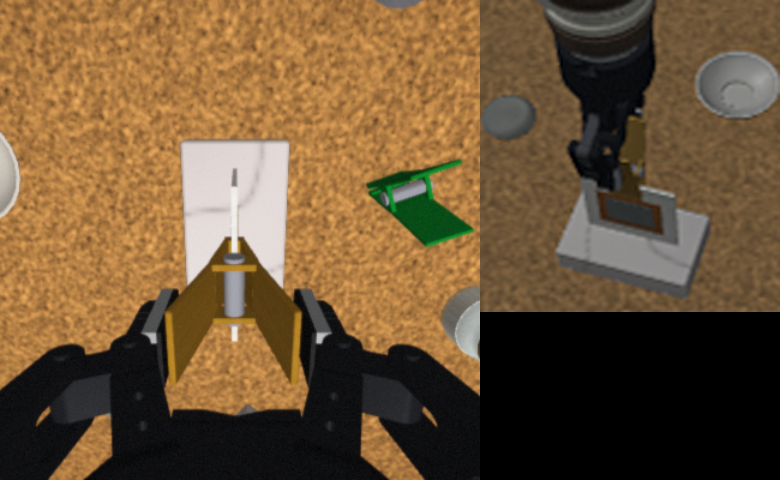

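The clip sits centred between the pads (crop left: tails at columns 170 and 297, pads at 155 and 318). I'll check how well it is centred along the hinge.

```bash
python3 - <<'E'
from h import *
for z in(.178,.182,.186):
    a=[atz('w2',120+x/1.2,y/1.2,z) for x,y in[(168,314),(174,384),(299,312),(296,382)]];print(z,np.mean(a,0),np.linalg.norm(a[0]-a[1]),np.linalg.norm(a[2]-a[3]),np.linalg.norm(a[0]-a[2]))
print(proj('w2',np.array([.5403,.0188,.169])))
E
```

```text
0.178 [0.53827347 0.01370247 0.178     ] 0.031166031218587832 0.03103669767624742 0.048442924133687074
0.182 [0.53935279 0.01627319 0.182     ] 0.030093583705300672 0.029968700631321024 0.04677596522065921
0.186 [0.54043211 0.01884391 0.186     ] 0.029021136192013436 0.028900703586394565 0.04510900630763133
[315.12755904 270.04721424]
```

```bash
python3 -m crank '[{"gripper":50,"travel":[-2.7,0,4],"twist":[0,0,0]},{"gripper":40,"travel":[0,0,0],"twist":[0,0,0]},{"gripper":30,"travel":[0,0,0],"twist":[0,0,0]},{"gripper":20,"travel":[0,0,0],"twist":[0,0,0]},{"gripper":10,"travel":[0,0,0],"twist":[0,0,0]},{"gripper":10,"travel":[0,0,0],"twist":[0,0,0]},{"gripper":10,"travel":[0,0,0],"twist":[0,0,0]},{"gripper":10,"travel":[0,0,0],"twist":[0,0,0]},{"gripper":10,"travel":[0,0,0],"twist":[0,0,0]}]' 35
python3 - <<'E'
from h import *
snap('wrist','w3');snap('scene','s3')
a=cv2.imread('pics/w3.png');b=cv2.resize(cv2.imread('pics/s3.png')[150:275,230:350],None,fx=2.5,fy=2.5,interpolation=cv2.INTER_CUBIC)
a=cv2.resize(a[:,120:520],None,fx=1.2,fy=1.2);im=np.zeros((480,780,3),np.uint8);im[:,:480]=a;im[:b.shape[0],480:]=b;cv2.imwrite('pics/c3.png',im)
E
```

```text
time: 5.48
ee_pos: [0.5393, 0.0163, 0.1463]
tcp_rot: [-180.0, 0.0, 67.8]
wrist_force: [-0.2, -0.3, -0.2]
opening: 0.0208
grasp_force: 35.9
```

View pics/c3.png

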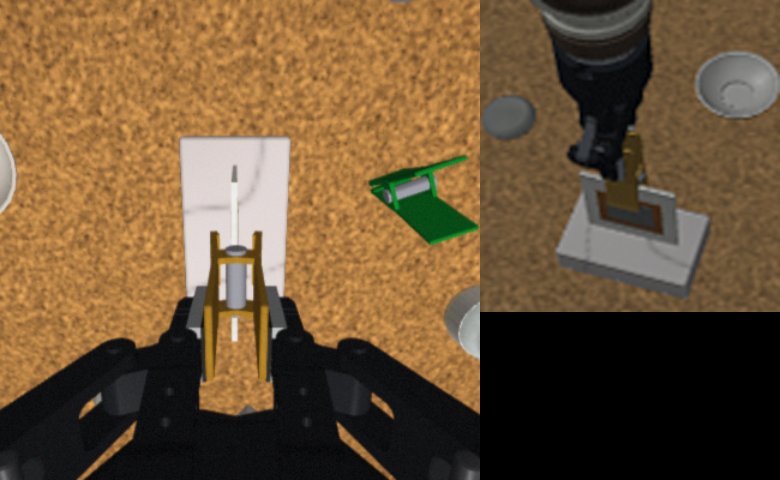

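The clip is squeezed to the stop (opening 20.8 mm, 36 N) and still sits astride the board. Now I'll lift it and carry it to just short of the wide print.

```bash
python3 -m crank '[{"gripper":10,"travel":[0,0,-15],"twist":[0,0,0]},{"gripper":10,"travel":[0,0,-30],"twist":[0,0,0]},{"gripper":10,"travel":[0,0,-30],"twist":[0,0,0]},{"gripper":10,"travel":[0,0,-17],"twist":[0,0,0]},{"gripper":10,"travel":[30,-11,0],"twist":[0,0,0]},{"gripper":10,"travel":[36,-13,0],"twist":[0,0,0]},{"gripper":10,"travel":[36,-14,0],"twist":[0,0,0]},{"gripper":10,"travel":[36,-14,0],"twist":[0,0,0]},{"gripper":10,"travel":[34,-12,0],"twist":[0,0,-0.115]},{"gripper":10,"travel":[0,0,0],"twist":[0,0,-0.115]},{"gripper":10,"travel":[0,0,0],"twist":[0,0,0]},{"gripper":10,"travel":[0,0,0],"twist":[0,0,0]}]' 35
python3 - <<'E'
from h import *
print(bot.get_obs()['ee_pos'],bot.get_obs()['tcp_rot']);snap('wrist','w4');print(proj('w4',np.array([.552,.267,.13])))
E
```

```text
time: 7.08
ee_pos: [0.5452, 0.1994, 0.2389]
tcp_rot: [180.0, -0.0, 80.8]
wrist_force: [-0.7, -0.5, -0.6]
opening: 0.0213
grasp_force: 35.9
[0.54519842 0.19942131 0.2389005 ] [ 1.79969080e+02 -1.77389377e-02  8.07787353e+01]
[310.76464591 115.91839082]
```

View pics/w4.png

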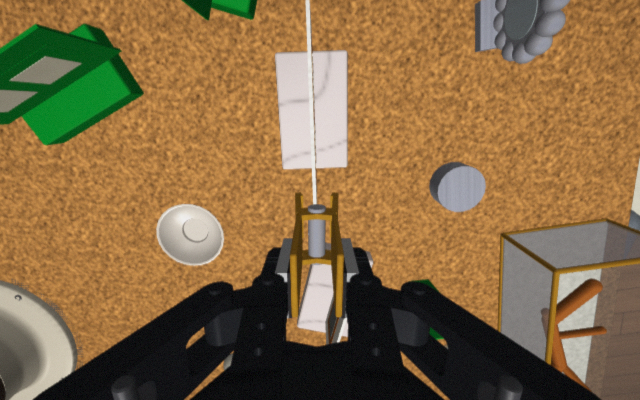

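The wrist picture shows the wide board's top edge running from (308,0) to (315,203). Its block has corners (276,54), (346,51), (348,167) and (284,169), and the held clip is at (317,230).

```bash
python3 - <<'E'
from h import *
o1,d1=ray('w4',308,2);_,d2=ray('w4',315,203);n=np.cross(d1,d2)
P=[]
for x,y in[(430,375),(727,380)]:
    o,d=ray('s0',255+x/4,185+(y-260)/4);p=o+d*(n@(o1-o))/(n@d);P.append(p);print('plane x scene',p.round(4))
for z in(.125,.13,.135):
    a,b=atz('w4',308,2,z),atz('w4',315,203,z);e=a-b;print(z,a.round(4),b.round(4),'edge yaw',np.degrees(np.arctan2(e[1],e[0])))
c=np.mean([atz('w4',u,v,.03) for u,v in[(276,54),(346,51),(348,167),(284,169)]],0);print('block',c)
# small block check of the same procedure
# clip tails (tops ~ TCP+.036) position in this view
for z in(.2389+.036,): print('clip',np.mean([atz('w4',u,v,z) for u,v in[(293,316),(342,316)]],0))
ey=np.radians(80.8)
E
```

```text
plane x scene [0.5427 0.189  0.1261]
plane x scene [0.5641 0.3517 0.1272]
0.125 [0.5638 0.3496 0.125 ] [0.5428 0.1898 0.125 ] edge yaw 82.52101333157485
0.13 [0.5637 0.3481 0.13  ] [0.5431 0.1914 0.13  ] edge yaw 82.52101333157485
0.135 [0.5635 0.3466 0.135 ] [0.5434 0.1931 0.135 ] edge yaw 82.52101333157486
block [0.55331729 0.26652315 0.03      ]
clip [0.54419371 0.18682068 0.2749    ]
```

```bash
python3 -m crank '[{"gripper":10,"travel":[20,-0.8,0],"twist":[0,0,-0.03]},{"gripper":10,"travel":[29,-0.7,0],"twist":[0,0,0]},{"gripper":10,"travel":[20,-0.7,0],"twist":[0,0,0]},{"gripper":10,"travel":[0,0,20],"twist":[0,0,0]},{"gripper":10,"travel":[0,0,15],"twist":[0,0,0]},{"gripper":10,"travel":[0,0,0],"twist":[0,0,0]},{"gripper":10,"travel":[0,0,0],"twist":[0,0,0]}]' 35
python3 - <<'E'
from h import *
print(bot.get_obs()['ee_pos'],bot.get_obs()['tcp_rot']);snap('wrist','w5');snap('scene','s5')
a=cv2.resize(cv2.imread('pics/w5.png')[60:340,220:420],None,fx=2,fy=2,interpolation=cv2.INTER_CUBIC);b=cv2.resize(cv2.imread('pics/s5.png')[160:270,340:450],None,fx=3.6,fy=3.6,interpolation=cv2.INTER_CUBIC)
im=np.zeros((560,800,3),np.uint8);im[:,:400]=a;im[:396,400:796]=b;cv2.imwrite('pics/c5.png',im)
E
```

```text
time: 8.0
ee_pos: [0.5524, 0.2683, 0.2039]
tcp_rot: [180.0, -0.0, 82.6]
wrist_force: [0.6, 0.4, -1.4]
opening: 0.0215
grasp_force: 35.9
[0.55242739 0.26825399 0.20392761] [ 1.79972962e+02 -1.62231524e-02  8.26482335e+01]
```

View pics/c5.png

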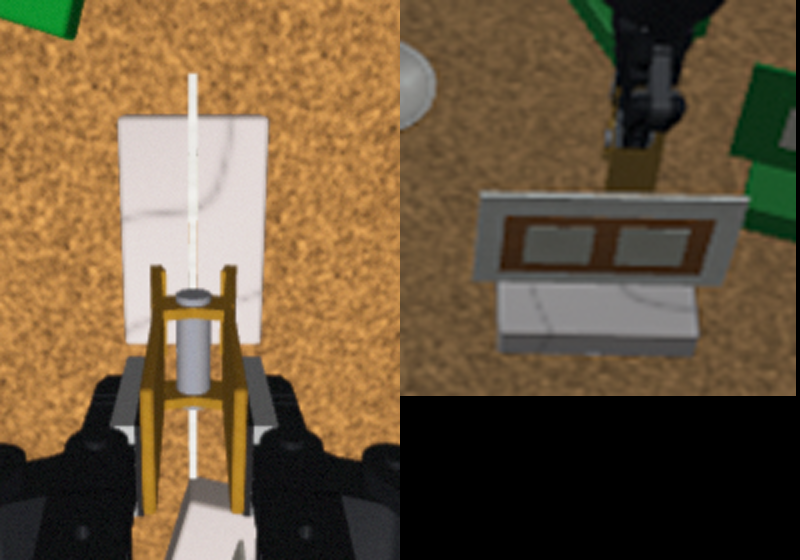

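```bash
python3 - <<'E'
from h import *
W=lambda x,y:('w5',220+x/2,60+y/2); S=lambda x,y:('s5',340+(x-400)/3.6,160+y/3.6)
for z in(.125,.13):
    a,b=atz(*W(192.5,75),z),atz(*W(193,477),z);e=a-b;print(z,(a+b)/2,np.linalg.norm(e),np.degrees(np.arctan2(e[1],e[0])))
o1,d1=ray(*W(192.5,75));_,d2=ray(*W(193,477));n=np.cross(d1,d2)
for x,y in[(481,192),(748,198)]:
    o,d=ray(*S(x,y));print(o+d*(n@(o1-o))/(n@d))
o=np.array([.5524,.2683,0]);yw=np.radians(82.65);ty=np.array([np.sin(yw),-np.cos(yw),0])
for h in(.154,):
  for s in(1,-1):
    u=proj('s5',o+ty*s*.0115+[0,0,h]);print('tip',s,(u-[340,160])*3.6+[400,0])
for h in(.24,):
    print('tail tops',[np.mean([atz(*W(x,y),z) for x,y in[(156,268) ,(149,512),(229,268),(238,512)][1::2]],0) for z in(.236,.24,.244)])
    print([np.linalg.norm(atz(*W(149,512),z)-atz(*W(238,512),z)) for z in(.236,.24,.244)])
E
```

```text
0.125 [0.55248342 0.2651234  0.125     ] 0.1690551552067736 82.64277088395617
0.13 [0.55271436 0.26686706 0.13      ] 0.16526236269282857 82.64277088395616
[0.54264742 0.18892109 0.12767858]
[0.56366748 0.35172728 0.12664765]
tip 1 [617.13146728 184.62326142]
tip -1 [614.68816748 153.6632195 ]
tail tops [array([0.5510846 , 0.25248246, 0.236     ]), array([0.55150269, 0.25571355, 0.24      ]), array([0.55192079, 0.25894465, 0.244     ])]
[np.float64(0.020258783135431193), np.float64(0.019534373590955497), np.float64(0.01880996404647959)]
```

The clip is aligned over the board (edge middle at (0.5527, 0.2669), tool at (0.5524, 0.2683), same yaw). I'll descend in small steps.

```bash
python3 -m crank '[{"gripper":10,"travel":[-1,0.3,8],"twist":[0,0,0]},{"gripper":10,"travel":[0,0,10],"twist":[0,0,0]},{"gripper":10,"travel":[0,0,10],"twist":[0,0,0]},{"gripper":10,"travel":[0,0,9],"twist":[0,0,0]},{"gripper":10,"travel":[0,0,6],"twist":[0,0,0]},{"gripper":10,"travel":[0,0,0],"twist":[0,0,0]},{"gripper":10,"travel":[0,0,0],"twist":[0,0,0]},{"gripper":10,"travel":[0,0,0],"twist":[0,0,0]},{"gripper":10,"travel":[0,0,0],"twist":[0,0,0]}]' 35
python3 - <<'E'
from h import *
print(bot.get_obs()['ee_pos'],bot.get_obs()['tcp_rot']);snap('wrist','w6');snap('scene','s6')
a=cv2.resize(cv2.imread('pics/w6.png')[60:340,220:420],None,fx=2,fy=2,interpolation=cv2.INTER_CUBIC);b=cv2.resize(cv2.imread('pics/s6.png')[160:270,340:450],None,fx=3.6,fy=3.6,interpolation=cv2.INTER_CUBIC)
im=np.zeros((560,800,3),np.uint8);im[:,:400]=a;im[:396,400:796]=b;cv2.imwrite('pics/c6.png',im)
E
```

```text
time: 9.22
ee_pos: [0.5526, 0.2674, 0.1606]
tcp_rot: [180.0, -0.0, 82.7]
wrist_force: [-0.1, -0.2, -1.0]
opening: 0.0212
grasp_force: 35.9
[0.55260724 0.2673981  0.16055406] [ 1.79979898e+02 -1.36834445e-02  8.26648328e+01]
```

View pics/c6.png

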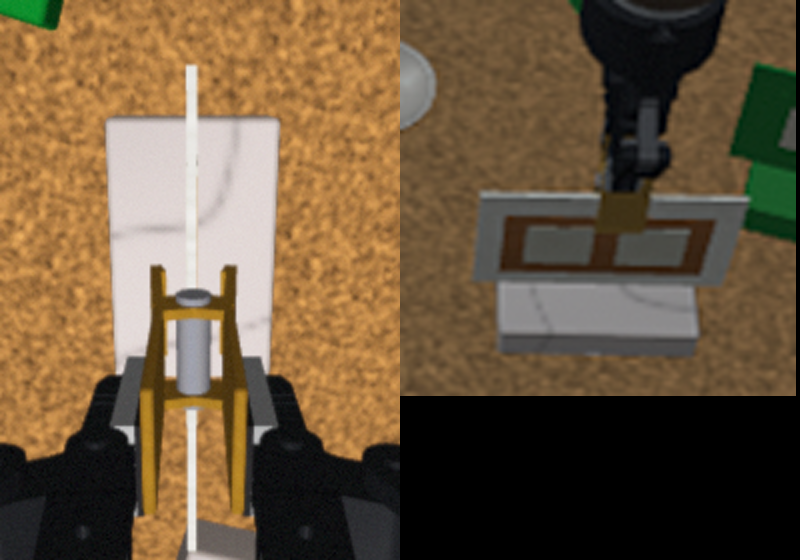

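The front jaw now hangs before the board (crop right, tip at row 233 against the edge at 193), and the board runs through the middle of the gape at column 191. I'll raise it 3 mm for margin under the barrel, let it settle, and hand in.

```bash
python3 -m crank '[{"gripper":10,"travel":[0,0,-3],"twist":[0,0,0]},{"gripper":10,"travel":[0,0,0],"twist":[0,0,0]},{"gripper":10,"travel":[0,0,0],"twist":[0,0,0]},{"gripper":10,"travel":[0,0,0],"twist":[0,0,0]},{"gripper":10,"travel":[0,0,0],"twist":[0,0,0]}]' 35
python3 -c "
from workcell import bot
print(bot.job_done())"
```

```text
time: 9.95
ee_pos: [0.5525, 0.2673, 0.1632]
tcp_rot: [-180.0, 0.0, 82.7]
wrist_force: [0.0, -0.3, -0.7]
opening: 0.0213
grasp_force: 35.9
the job is handed in; nothing more can be done
None
```

I handed the job in at about 10 s with the brass clip held squeezed wide open over the middle of the wide print's top edge, one jaw either side of the board; the last readings showed no sign of contact with it, but the hand-in gave no verdict.

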